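Slide the jig under the curing lamp and run it with the spring-return key

ROBOT

A 6-joint arm with a two-finger parallel gripper is mounted at the origin on the work surface. World frame = base frame: x ahead of the robot, y to its left, z up, the work surface at z = 0. Lengths are in mm, angles in rad, forces in N, time in s.
With the tool pointing down it reaches from about 350 to 775 mm from the base axis. Payload 7.3 kg.
Tool frame: the origin (TCP) lies at the very end of the fingers, on their centre line; the grasp point (between the pads) lies 19 mm behind it; z points along the fingers, y is the direction in which the jaws open and shut (so a half turn about z gives the same grasp; the last joint's range is limited). The gripper opens to 92 mm and grips with 3 to 60 N. Pads are 19 mm wide; open, the fingers measure 130 mm over their backs; the gripper's body (75 mm by 190 mm) begins 47 mm behind the grasp point.
Start: joints at [-1.489, 0.342, 1.524, -0, 1.275, -0.146], TCP at [118.585, -511.451, 226.741] pointing down, gripper open.
Joint ranges: [-2.53, 2.53], [-0.77, 2.02], [0.04, 2.7], [-1, 4.14], [0.28, 2.66], [-3.11, 3.11]. Speed limits (rad/s): [2.57, 2.57, 3.14, 3.14, 3.14, 3.14].

INTERFACE

Orientations are given as [roll, pitch, yaw] about the fixed x, y, z axes, in that order (R = Rz(yaw) Ry(pitch) Rx(roll)).
In Python, from plant import * gives the robot as it stands.
- The arm moves only by the tool arm_command, never from a script. Its argument "targets" is text: rows parted by semicolons, each of 7 numbers parted by spaces: the shift along the world's x, y, z in m, then the turn, a rotation vector about the world's x, y, z in degrees, then the finger opening in m, from 0 to 0.0918. A call has 1 to 5 rows; each row is the pose to reach, as a shift and turn from the pose commanded when the call began; what a row does not reach only later rows make up. A row lasts 1/10 s, in which the tool goes at most 50 mm and 8.59 degrees, less where a joint would pass 70% of its speed; a pose out of reach is approached as far as the arm can. A call with a gripper value outside its range is refused whole. The fingers move at their own pace and stop on an object; the grip force is fixed at half the most. Time passes only in rows, so rows that repeat a pose let the fingers close. It gives the time, the measured TCP pose, the force and the opening at its end, in the units of the state.
- get_obs(): the state, without advancing time (a new reading comes with each control period).
- capture(name): name is "scene" or "top" or "wrist"; returns a dict with "color" (384x512x3 uint8, red, green, blue), "range_z" (384x512 float32, mm along the optical axis (not along the pixel's ray), 0 where there is no reading), "camera_matrix" (3x3 intrinsics, pixels), "rvec" (rotation vector, rad) and "tvec" (3), from world to camera coordinates, as OpenCV has them; the wrist camera has in their place "tool_from_camera" (4x4, takes a point from camera to tool coordinates, whose origin is the TCP and whose axes are the flange's). Camera axes: x right, y down, z forward; pixel columns grow to the right and rows downward; lengths in mm; the calibration is good to about 2 mm. A picture is of the moment at which its call begins: read the wrist's pose just before it.
- close_job(): hands the job in, once; it reports no verdict.
The state is a dict: "time": time; "joint_positions": joint angles; "dq": joint speeds; "tau": joint torques, N m; "tool_pos": TCP position; "tcp_rot": TCP orientation; "contact_force": force on the tool from outside, world axes, zero at the start; "moment": the same for the moment, N m; "grip_width": finger opening in mm.
Only numpy, scipy, OpenCV 4.12 (cv2) and the standard library are available. Lean on these libraries where they do the work, as an engineer would, in place of code of your own. Each camera call takes 0.05 s, during which the arm holds its last target. There are 200 camera calls.

TASK

Without lifting it off, slide the jig carrier along its rail until it clicks into its place in front of the curing lamp, at the yellow mark, and let go of it there. Then take the blue key out of the wooden stand, push it fully home into the key switch on the blue unit (its pins are sticky, so it may need pushing and wiggling), turn it a quarter turn clockwise seen from above, and hold it there against its spring: finish while still gripping the turned key. Leave the red key and the two bottles where they are.

Things in the scene. Friction and masses are not known exactly. Their poses are not given: they have to be found in the camera images.
- carrier_post (a point): centre of the carrier's upright black post (16 mm diameter, 50 mm tall, top 26 mm above this point), gripped from above. The carrier (400 g) is an aluminium plate 82 x 80 mm, its top 24 mm below this point; on the blue unit's side is a low wooden nest with two discs, 9 mm high, beginning 23 mm from the post's axis. It rides on the rail by a keel, free to slide. Axes as station.
- carrier_stop (a point): fixed point where the centre of the carrier's post is when the carrier sits in the detent at the curing place; at the start the post is 90 to 130 mm from it along the rail, on the +y side. Two sprung balls in the rail make the detent: sliding takes about 1 N, pushing onto the balls (44 mm before the place) or out of the detent about 5 N. Let go within 2 mm it centres itself.
- station: curing station, fixed: blue unit 160 (x) x 220 (y) x 70 mm, origin at the centre of its underside, z up; the rail runs along y on its -x side, the post's path 150 mm from the origin. The key switch is a grey turret 52 x 52 mm with a steel face on top of the unit, its face 110 mm above the table.
- lock_mouth (a point): centre of the key slot in the switch's face. Axes as station: slot 18 mm long along y, 7 mm wide. The 4 mm face plate is fixed, the cylinder under it turns, so the key turns only when fully home and cannot be pulled out while turned. Two sticky sprung pins 9 and 17 mm or so below the inside of the plate: pushing the key past them takes up to about 12 N.
- lock_cylinder (a joint): turn of the lock cylinder in rad: 0 at rest, grows clockwise seen from above, stop at 1.571. It springs back to 0 when let go; turning takes 0.03 to 0.1 N m. The key has about 0.1 rad of play in it.
- blue_key_center (a point): centre of the blue key's head (12 mm thick along x, 34 wide along y, 44 tall along z), gripped from above across its thickness. The underside of the steel shoulder (14 x 26 x 4 mm) is 26 mm below this point and rests on the stand, or on the switch's face when fully home. Below it a blade 26 mm long, 16 wide along y, 5 thick, tip rounded. The same after half a turn about z. 50 g.
- red_key_center (a point): centre of the head of the red key, of the same shape as the blue one: leave it in its slot.
- key_stand: wooden block 56 x 150 x 36 mm, origin at the centre of its underside, y along its length. It has two slots for keys, 30 mm deep, at y = -38 and +38 mm; the blue key stands in one, the red in the other, heads up, their y along the block's y. The block does not move.
- glue_center (a point): middle of a white glue bottle with a red cap, 38 mm diameter, 120 mm tall, standing upright
- solvent_center (a point): middle of a clear bottle with a red cap, 72 mm diameter, 170 mm tall, standing upright
There are look-alikes about, which are no part of the job. Of the things that look like the part that bears blue_key_center, the smallest one is meant.

How it is judged (in metres and radians):
On the way, in this order (a step that is already met when the one before it is completed fails the run):
1. the carrier rests in the detent at the curing place, within 4 mm, and is let go (distance between carrier_post and carrier_stop below 0.004 m and contact force between the fingers and carrier below 0.1 N), for 0.2 s.
2. the blue key is fully home in the key switch (shoulder within 2.5 mm of the face) and not yet turned (z of blue_key_center in the frame of lock_mouth below 0.0285 m and horizontal distance between blue_key_center and lock_mouth below 0.006 m and value of joint lock_cylinder below 0.35 rad), for 0.1 s.
At the end, for the whole second after the job is handed in: The blue key, fully home (shoulder within 2.5 mm of the face, centre within 6 mm of the slot's) and gripped with over 2 N, holds the lock cylinder turned clockwise beyond 1.3 rad; the carrier sits in the detent within 4 mm (value of joint lock_cylinder above 1.3 rad and z of blue_key_center in the frame of lock_mouth below 0.0285 m and horizontal distance between blue_key_center and lock_mouth below 0.006 m and contact force between the fingers and blue_key above 2 N and distance between carrier_post and carrier_stop below 0.004 m); the arm keeps its last pose, push and grip.
It fails at once if the carrier is lifted more than 10 mm off its rail (z of carrier_post in the frame of station above 0.0685 m).
It fails at once if the red key is moved more than 15 mm (distance of red_key_center from where it was at the start of the episode above 0.015 m).
It fails at once if the glue bottle is moved more than 20 mm (distance of glue_center from where it was at the start of the episode above 0.02 m).
It fails at once if the solvent bottle is moved more than 20 mm (distance of solvent_center from where it was at the start of the episode above 0.02 m).
It also fails if it takes over 72 s, if anything falls off the work surface, if the arm or the gripper's body presses on something with over 40 N, if the wrist force passes 120 N, or if a joint passes its speed limit or range.

## Working session

There is one attempt and no reset: what is moved stays moved. The work goes in short steps, Python scripts to look and compute and a tool call to move; the robot and the scene stay as the last step left them, time stands still between calls to the robot, and variables do not carry over. Pictures are saved under pics/ and viewed, about 8 in all and at most 12, crops included, and the job is handed in when it is done.

Besides the shell and the picture viewer there is one more tool, called after "Request:" by a JSON object that holds its "api" and its "payload". arm_command: Moves the arm, as the interface text tells. Its arguments: {"type":"object","properties":{"targets":{"type":"string"}},"required":["targets"]}

```bash
mkdir -p pics; ls; cat > h.py <<'E'
from plant import *
import numpy as np, cv2
def cap(n):
    o=get_obs(); c=capture(n); c['obs']=o; return c
def cloud(c):
    K=c['camera_matrix']; z=c['range_z'].astype(float); v,u=np.mgrid[:z.shape[0],:z.shape[1]]
    P=np.stack([(u-K[0,2])/K[0,0]*z,(v-K[1,2])/K[1,1]*z,z],-1)
    if 'rvec' in c:
        R=cv2.Rodrigues(np.array(c['rvec'],float))[0]; W=(P-np.array(c['tvec']).reshape(3))@R
    else:
        T=c['tool_from_camera']; P=P@T[:3,:3].T+T[:3,3]
        r,p,y=c['obs']['tcp_rot']
        Rx=cv2.Rodrigues(np.array([r,0,0.]))[0];Ry=cv2.Rodrigues(np.array([0,p,0.]))[0];Rz=cv2.Rodrigues(np.array([0,0,float(y)]))[0]
        W=P@(Rz@Ry@Rx).T+np.array(c['obs']['tool_pos'])
    W[z==0]=np.nan
    return W
def save(n,im,s=1):
    cv2.imwrite('pics/'+n+'.png',cv2.resize(im[...,::-1],None,fx=s,fy=s,interpolation=cv2.INTER_CUBIC))
E
python3 - <<'E'
from h import *
print(get_obs())
for n in('scene','top'):
    c=cap(n); save(n,c['color'],1.5); np.savez('/tmp/'+n,**{k:v for k,v in c.items() if k!='obs'}); 
    W=cloud(c); print(n, [ (u,v,W[v,u].round()) for u,v in((256,192),(100,300),(400,300),(256,340))])
E
```

```text
pics
{'time': 0.0, 'joint_positions': array([-1.48897598e+00,  3.42713396e-01,  1.52501795e+00, -8.14416042e-06,
        1.27536334e+00, -1.46016004e-01]), 'dq': array([-0.00105205,  0.00042758,  0.00128213, -0.00011572,  0.00105675,
        0.0005915 ]), 'tau': array([-2.16379199e-04, -4.31241381e+01, -2.44218940e+01,  7.16595096e-02,
        5.59638196e-02, -1.44142487e-04]), 'tool_pos': array([ 118.56015788, -511.02985046,  226.04946439]), 'tcp_rot': array([-3.14010547e+00, -2.10837088e-04,  2.27838573e-01]), 'contact_force': array([0.24786258, 0.16414615, 0.47738892]), 'moment': array([0.05506529, 0.01553218, 0.02770446]), 'grip_width': 91.89915432790187}
scene [(256, 192, array([491., -19.,  24.])), (100, 300, array([ 463., -430.,    0.])), (400, 300, array([882., -36.,  -1.])), (256, 340, array([ 734., -283.,    0.]))]
top [(256, 192, array([ 585., -100.,   -1.])), (100, 300, array([293., 323.,   4.])), (400, 300, array([ 281., -483.,   -0.])), (256, 340, array([242., -82., 541.]))]
```

View pics/scene.png

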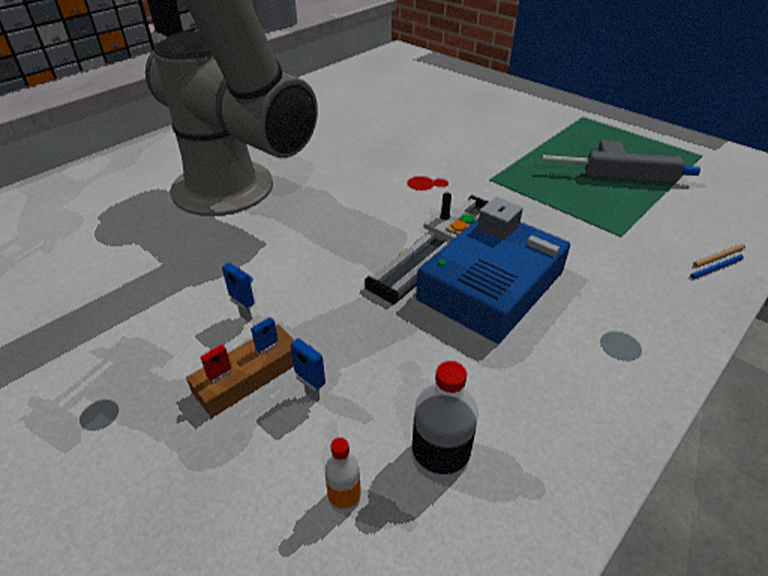

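View pics/top.png

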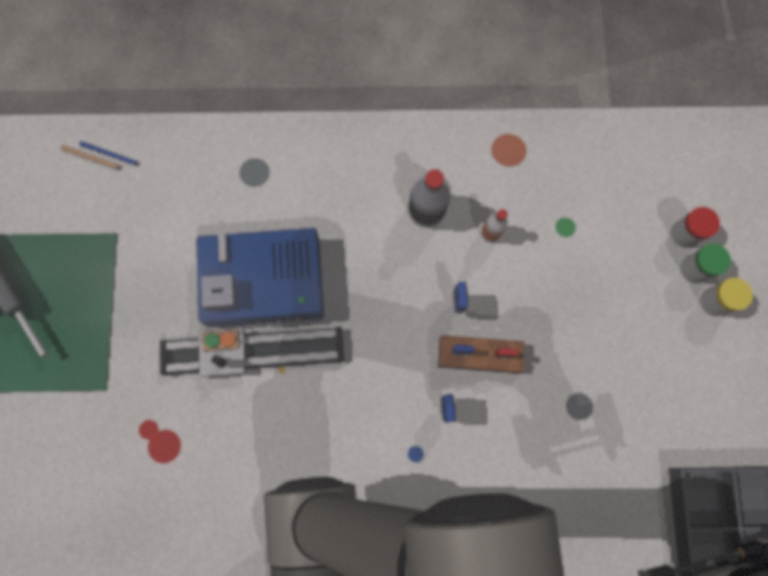

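The blue-key candidates, in scene pixels, are the one in the stand (264,333) and two larger free-standing ones at (238,285) and (308,363). The smallest is the one in the stand, which fits the description. The yellow mark is at top (281,370). Next I'll measure coarsely.

```bash
python3 - <<'E'
from h import *
for n in('scene','top'):
    c=dict(np.load(f'/tmp/{n}.npz')); W=cloud(c); hsv=cv2.cvtColor(c['color'],cv2.COLOR_RGB2HSV)
    H,S,V=[hsv[...,i].astype(int) for i in range(3)]
    X,Y,Z=W[...,0],W[...,1],W[...,2]
    def rep(name,m,rect=False):
        m=m&np.isfinite(Z)
        k,l,st,ce=cv2.connectedComponentsWithStats(m.astype(np.uint8))
        for i in range(1,k):
            if st[i,4]<12: continue
            q=W[l==i]; s=f'{n} {name} n={st[i,4]} px={ce[i].round()} lo={np.percentile(q,3,axis=0).round()} hi={np.percentile(q,97,axis=0).round()} med={np.median(q,axis=0).round(1)}'
            if st[i,4]>60: s+=str([np.round(a,1) for a in cv2.minAreaRect(q[:,:2].astype(np.float32))])
            print(s)
    box=(X>250)&(X<900)&(Y>-450)&(Y<350)
    rep('bluetop',(H>100)&(H<125)&(S>100)&(abs(Z-70)<5)&box)
    rep('turret',(abs(Z-110)<5)&(S<60)&box)
    rep('bluekey',(H>100)&(H<125)&(S>100)&(Z>40)&box&(Y<-80))
    rep('redkey',((H<8)|(H>172))&(S>120)&(Z>40)&box)
    rep('wood',(H>5)&(H<22)&(S>80)&(abs(Z-36)<5)&box)
    rep('yellow',(H>15)&(H<35)&(S>120)&(Z<60)&box&(Y>-20))
    rep('post',(V<70)&(Z>60)&(Z<100)&box&(X<560))
    rep('plate',(S<60)&(abs(Z-34.5)<5)&box)
E
```

```text
scene bluetop n=3152 px=[329. 176.] lo=[532.  20.  67.] hi=[679. 222.  72.] med=[613.3  99.1  69.8][array([602.5, 123.5]), array([158., 217.]), np.float64(3.8)]
scene bluetop n=51 px=[160. 193.] lo=[ 343. -212.   65.] hi=[ 383. -197.   75.] med=[ 374.  -209.7   70.8]
scene bluetop n=48 px=[176. 222.] lo=[ 458. -250.   65.] hi=[ 467. -219.   74.] med=[ 465.1 -238.5   69.2]
scene bluetop n=65 px=[206. 247.] lo=[ 534. -241.   66.] hi=[ 575. -227.   74.] med=[ 563.6 -240.    70.2][array([ 555.2, -239.8]), array([45.2, 12.7]), np.float64(18.3)]
scene turret n=281 px=[334. 139.] lo=[537. 163. 106.] hi=[588. 215. 111.] med=[563.8 187.1 109.8][array([561.6, 190. ]), array([52.7, 54.6]), np.float64(3.1)]
scene turret n=340 px=[297. 280.] lo=[ 708. -217.  105.] hi=[ 771. -164.  115.] med=[ 755.3 -205.3  110.2][array([ 741.6, -190.6]), array([69.6, 54.5]), np.float64(26.7)]
scene bluekey n=368 px=[159. 189.] lo=[ 341. -212.   47.] hi=[ 383. -197.  104.] med=[ 370.3 -208.6   81. ][array([ 361.2, -204.6]), array([47.5, 16. ]), np.float64(6.5)]
scene bluekey n=251 px=[176. 222.] lo=[ 457. -251.   
[... 4197 characters left out ...]
x=[321. 236.] lo=[ 426. -341.   33.] hi=[ 481. -202.   40.] med=[ 450.  -273.4   36.8][array([ 454.1, -271.8]), array([147.6,  53.2]), np.float64(84.5)]
top post n=16 px=[200. 210.] lo=[521.  39.  61.] hi=[524.  62.  67.] med=[523.2  51.1  63.3]
top post n=19 px=[145. 240.] lo=[438. 187.  66.] hi=[448. 195.  88.] med=[443.5 189.3  83.9]
top plate n=24 px=[282. 147.] lo=[ 699. -195.   30.] hi=[ 716. -153.   39.] med=[ 701.9 -173.4   34.3]
top plate n=557 px=[147. 238.] lo=[425. 157.  31.] hi=[503. 234.  39.] med=[451.8 191.9  35. ][array([463.6, 195.9]), array([82.4, 80.5]), np.float64(4.0)]
top plate n=19 px=[310. 230.] lo=[ 457. -259.   34.] hi=[ 473. -223.   38.] med=[ 469.8 -246.    36.8]
```

Request:
{"api": "arm_command", "payload": {"targets": "0.04 0.03 0.04 0 0 0 0.0918; 0.09 0.06 0.06 0 0 0 0.0918; 0.135 0.09 0.075 0 0 0 0.0918; 0.18 0.12 0.075 0 0 0 0.0918; 0.22 0.15 0.075 0 0 0 0.0918"}}

```text
time: 0.6
tool_pos: [312.4, -380.1, 300.8]
tcp_rot: [3.14, -0.0, 0.227]
contact_force: [0.3, 0.3, -0.4]
grip_width: 92.0
```

Request:
{"api": "arm_command", "payload": {"targets": "0.04 0.03 0 0 0 0 0.0918; 0.08 0.06 0 0 0 0 0.0918; 0.12 0.08 0 0 0 0 0.0918; 0.12 0.08 0 0 0 0 0.0918; 0.12 0.08 0 0 0 0 0.0918"}}

```text
time: 1.1
tool_pos: [431.4, -300.4, 299.6]
tcp_rot: [-3.141, 0.001, 0.23]
contact_force: [-0.7, -0.3, -0.3]
grip_width: 91.9
```

```bash
python3 - <<'E'
from h import *
c=cap('wrist'); print(c['obs']['tool_pos'],c['obs']['tcp_rot'],c['tool_from_camera'],c['camera_matrix'])
save('w1',c['color'],1.5); import pickle; pickle.dump(c,open('/tmp/w1.pkl','wb'))
E
```

```text
[ 431.40684073 -300.35988724  299.56098419] [-3.14076261e+00  1.13990887e-03  2.30282702e-01] [[-2.81137705e-04 -9.64181677e-01 -2.65242560e-01  7.18692497e+01]
 [ 9.99999916e-01 -1.92358463e-04 -3.60685616e-04  1.04082663e+00]
 [ 2.96744810e-04 -2.65242639e-01  9.64181650e-01 -1.57957733e+02]
 [ 0.00000000e+00  0.00000000e+00  0.00000000e+00  1.00000000e+00]] [[314.00473094   0.         255.0346996 ]
 [  0.         314.00473094 193.65860874]
 [  0.           0.           1.        ]]
```

View pics/w1.png

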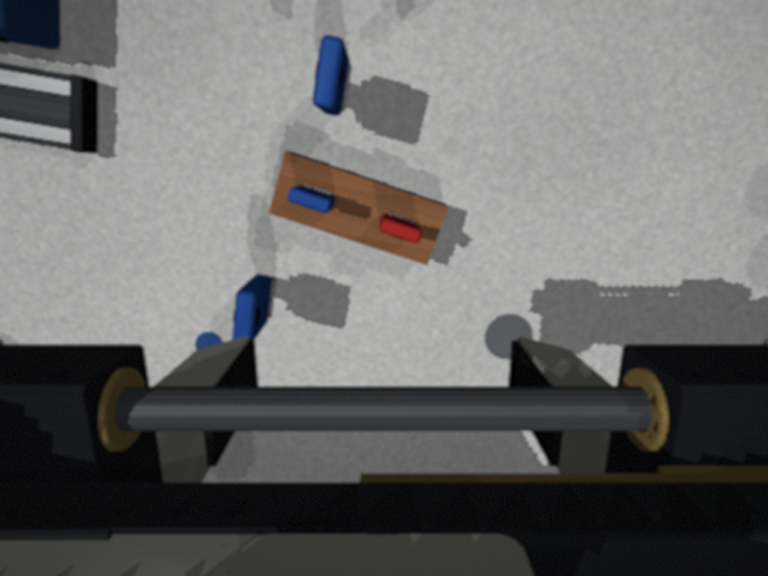

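Request:
{"api": "arm_command", "payload": {"targets": "0 0.045 0 0 0 -4 0.0918; 0 0.09 0 0 0 -7 0.0918; 0 0.135 0 0 0 -9.5 0.0918; 0 0.18 0 0 0 -9.5 0.0918; -0.01 0.225 0 0 0 -9.5 0.0918"}}

```text
time: 1.65
tool_pos: [420.4, -75.8, 300.1]
tcp_rot: [3.141, -0.0, 0.059]
contact_force: [1.1, 0.9, 1.4]
grip_width: 92.0
```

Request:
{"api": "arm_command", "payload": {"targets": "0 0.045 0 0 0 0 0.0918; 0 0.09 0 0 0 0 0.0918; 0 0.135 0 0 0 0 0.0918; -0.01 0.19 0 0 0 0 0.0918; -0.01 0.19 0 0 0 0 0.0918"}}

```text
time: 2.15
tool_pos: [409.6, 116.7, 300.3]
tcp_rot: [-3.14, 0.0, 0.065]
contact_force: [0.2, 0.5, 0.9]
grip_width: 92.1
```

```bash
python3 - <<'E'
from h import *
import pickle
c=cap('wrist'); print(c['obs']['tool_pos'],c['obs']['tcp_rot'])
save('w2',c['color'],1.5); pickle.dump(c,open('/tmp/w2.pkl','wb'))
def rep(name,c,W,m):
    k,l,st,ce=cv2.connectedComponentsWithStats((m&np.isfinite(W[...,2])).astype(np.uint8))
    for i in range(1,k):
        if st[i,4]<25: continue
        q=W[l==i]; print(name,st[i,4],ce[i].round(),'med',np.median(q,axis=0).round(1),[np.round(a,1) for a in cv2.minAreaRect(q[:,:2].astype(np.float32))])
for n in('w1','w2'):
    c=pickle.load(open(f'/tmp/{n}.pkl','rb')); W=cloud(c); hsv=cv2.cvtColor(c['color'],cv2.COLOR_RGB2HSV)
    H,S,V=[hsv[...,i].astype(int) for i in range(3)]; Z=W[...,2]
    box=(np.arange(384)<225)[:,None]
    rep(n+' blue84',c,W,(H>100)&(H<125)&(S>100)&(abs(Z-84)<4)&box)
    rep(n+' red84',c,W,((H<8)|(H>172))&(S>100)&(abs(Z-84)<4)&box)
    rep(n+' wood',c,W,(H<22)&(S>60)&(abs(Z-36)<3)&box)
    rep(n+' table',c,W,(abs(Z)<10)&box)
    rep(n+' blue70',c,W,(H>100)&(H<125)&(S>100)&(abs(Z-70)<4)&box)
    rep(n+' 110',c,W,(abs(Z-110)<4)&box)
    rep(n+' yellow',c,W,(H>15)&(H<35)&(S>110)&(Z<60)&box)
    rep(n+' post',c,W,(V<90)&(abs(Z-84)<4)&box&(W[...,0]<520))
    rep(n+' plate',c,W,(abs(Z-34.5)<3)&box)
E
```

```text
[409.58338286 116.71968284 300.33091615] [-3.14028476e+00  2.29946630e-04  6.52880917e-02]
w1 blue84 284 [206. 133.] med [ 460.1 -235.4   83.6] [array([ 460. , -235.4]), array([33.5, 12. ]), np.float64(84.9)]
w1 blue84 44 [172. 195.] med [ 379.2 -210.9   83.9] [array([ 374.5, -209.2]), array([23.4,  8.7]), np.float64(35.0)]
w1 red84 278 [267. 153.] med [ 453.2 -310.9   83.5] [array([ 452.9, -310.9]), array([33.7, 12.4]), np.float64(83.7)]
w1 wood 3936 [238. 138.] med [ 460.6 -272.2   36. ] [array([ 456.2, -273. ]), array([149.9,  56.2]), np.float64(84.8)]
w1 table 103833 [266. 113.] med [ 5.029e+02 -3.131e+02 -1.000e-01] [array([ 481.1, -289.6]), array([310. , 795.5]), np.float64(13.2)]
w1 table 507 [23. 70.] med [476.9  28.8   9.4] [array([476.5,  28.2]), array([27.9, 61.5]), np.float64(3.4)]
w1 blue70 57 [1. 9.] med [539.   13.4  67.4] [array([539. ,  13.3]), array([19.5,  2.9]), np.float64(1.4)]
w1 blue70 56 [175. 198.] med [ 369.7 -212.1   69.8] [array([ 364.8, -211.3]), array([39.5, 10.1]), np.float64(20.5)]
w1 post 44 [172. 195.] med [ 379.2 -210.9   83.9] [array([ 374.5, -209.
[... 1067 characters left out ...]
29.8]), np.float64(80.2)]
w2 110 2434 [193.  24.] med [556.7 188.2 109.9] [array([557.4, 188.3]), array([44.4, 52.3]), np.float64(3.7)]
w2 yellow 42 [274. 142.] med [434.9  91.2   1.1] [array([434.7,  91.2]), array([9. , 7.3]), np.float64(4.2)]
w2 post 140 [192. 134.] med [446.2 192.8  84.4] [array([446. , 193.1]), array([14.6, 14.3]), np.float64(48.9)]
w2 post 104 [501. 214.] med [ 372.9 -195.7   83.7] [array([ 371.6, -196.7]), array([ 9.3, 26. ]), np.float64(68.1)]
w2 plate 2247 [200. 122.] med [455.8 188.8  34.4] [array([465.7, 194.7]), array([81.9, 79.9]), np.float64(3.7)]
w2 plate 854 [501. 141.] med [ 457.6 -208.7   35.8] [array([ 461.4, -214.5]), array([35.1, 56.2]), np.float64(85.5)]
```

View pics/w2.png

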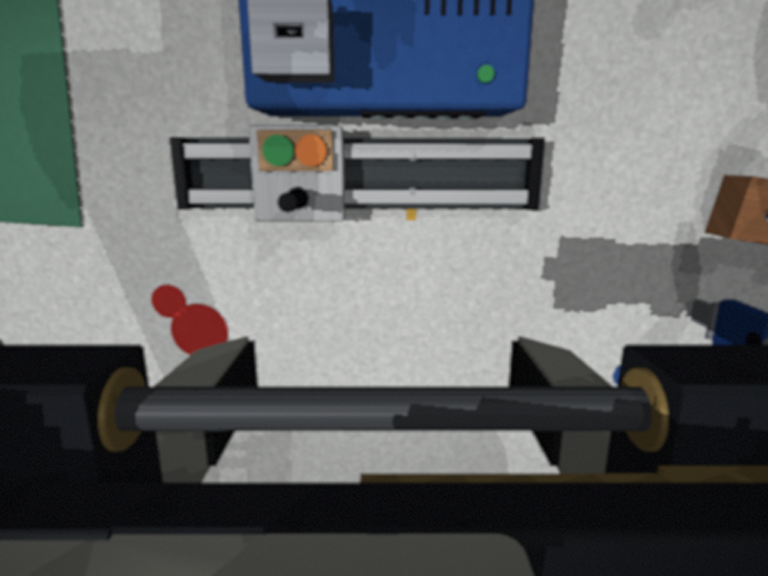

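Request:
{"api": "arm_command", "payload": {"targets": "0.01 0.02 -0.045 0 0 0 0.0918; 0.02 0.04 -0.09 0 0 0 0.0918; 0.03 0.06 -0.135 0 0 0 0.0918; 0.036 0.076 -0.18 0 0 0 0.0918; 0.036 0.076 -0.18 0 0 0 0.0918"}}

```text
time: 2.7
tool_pos: [444.3, 187.9, 114.6]
tcp_rot: [3.139, 0.012, 0.061]
contact_force: [-1.1, -0.6, -0.0]
grip_width: 91.9
```

Request:
{"api": "arm_command", "payload": {"targets": "0 0 -0.03 0 0 0 0.0918; 0 0 -0.06 0 0 0 0.0918; 0 0 -0.07 0 0 0 0.0918; 0 0 -0.07 0 0 0 0.0918; 0 0 -0.07 0 0 0 0.0918"}}

```text
time: 3.2
tool_pos: [448.3, 189.3, 52.0]
tcp_rot: [-3.141, -0.003, 0.061]
contact_force: [-0.2, -0.3, -0.3]
grip_width: 91.7
```

Request:
{"api": "arm_command", "payload": {"targets": "-0.002 0.004 -0.003 0 0 0 0.0918; -0.002 0.004 -0.003 0 0 0 0.05; -0.002 0.004 -0.003 0 0 0 0.008; -0.002 0.004 -0.003 0 0 0 0.008; -0.002 0.004 -0.003 0 0 0 0.008"}}

```text
time: 3.7
tool_pos: [445.1, 194.0, 47.4]
tcp_rot: [3.142, -0.0, 0.062]
contact_force: [0.3, 0.7, -0.8]
grip_width: 64.4
```

Request:
{"api": "arm_command", "payload": {"targets": "0 0 0 0 0 0 0.008; 0 0 0 0 0 0 0.008; 0 0 0 0 0 0 0.008; 0 0 0 0 0 0 0.008; 0 0 0 0 0 0 0.008"}}

```text
time: 4.2
tool_pos: [445.0, 193.8, 47.2]
tcp_rot: [3.141, 0.0, 0.062]
contact_force: [0.4, -0.5, 0.2]
grip_width: 24.5
```

Request:
{"api": "arm_command", "payload": {"targets": "0 0 0 0 0 0 0.008; 0 0 0 0 0 0 0.008; 0 0 0 0 0 0 0.008; 0 0 0 0 0 0 0.008; 0 0 0 0 0 0 0.008"}}

```text
time: 4.7
tool_pos: [445.0, 193.9, 47.2]
tcp_rot: [3.142, 0.0, 0.062]
contact_force: [0.9, -0.1, 0.2]
grip_width: 14.8
```

Request:
{"api": "arm_command", "payload": {"targets": "0.001 -0.015 0 0 0 0 0.008; 0.002 -0.03 0 0 0 0 0.008; 0.0025 -0.04 0 0 0 0 0.008; 0.003 -0.048 0 0 0 0 0.008; 0.003 -0.048 0 0 0 0 0.008"}}

```text
time: 5.2
tool_pos: [448.0, 144.9, 47.2]
tcp_rot: [3.141, 0.0, 0.061]
contact_force: [-0.4, -1.3, 0.1]
grip_width: 14.6
```

Request:
{"api": "arm_command", "payload": {"targets": "0.0006 -0.01 0 0 0 0 0.008; 0.0012 -0.02 0 0 0 0 0.008; 0.002 -0.03 0 0 0 0 0.008; 0.0025 -0.04 0 0 0 0 0.008; 0.003 -0.046 0 0 0 0 0.008"}}

```text
time: 5.7
tool_pos: [451.0, 99.6, 47.3]
tcp_rot: [-3.141, -0.0, 0.062]
contact_force: [-0.2, 4.4, 0.8]
grip_width: 14.7
```

```bash
python3 - <<'E'
from h import *
for n in('top','scene'):
    c=cap(n); W=cloud(c); Z=W[...,2]
    m=(abs(Z-34.5)<3)&(W[...,0]>400)&(W[...,0]<520)&(W[...,1]>20)&(W[...,1]<260)
    q=W[m]; print(n,m.sum(),cv2.minAreaRect(q[:,:2].astype(np.float32)))
o=get_obs();print(o['tool_pos'],o['contact_force'],o['grip_width'])
E
```

```text
top 39 ((478.32940673828125, 65.7677001953125), (57.47288131713867, 8.4868745803833), 0.5986316800117493)
scene 251 ((466.76324462890625, 99.28744506835938), (70.88961029052734, 81.92582702636719), 3.218472480773926)
[451.20088456  98.89986314  47.31976909] [-0.25661019 -2.65948541  1.02169548] 14.756083974213048
```

Request:
{"api": "arm_command", "payload": {"targets": "0.0001 -0.002 0 0 0 0 0.008; 0.0001 -0.002 0 0 0 0 0.008; 0.0001 -0.002 0 0 0 0 0.008"}}

```text
time: 6.1
tool_pos: [451.2, 97.7, 47.3]
tcp_rot: [3.141, -0.0, 0.062]
contact_force: [0.5, -1.9, 1.9]
grip_width: 14.7
```

Request:
{"api": "arm_command", "payload": {"targets": "0.0001 -0.002 0 0 0 0 0.008; 0.0001 -0.002 0 0 0 0 0.008; 0.0001 -0.002 0 0 0 0 0.008"}}

```text
time: 6.4
tool_pos: [451.4, 95.6, 47.3]
tcp_rot: [3.141, -0.0, 0.062]
contact_force: [-0.9, -2.8, 2.8]
grip_width: 14.7
```

Request:
{"api": "arm_command", "payload": {"targets": "0.0001 -0.002 0 0 0 0 0.008; 0.0001 -0.002 0 0 0 0 0.008; 0.0001 -0.002 0 0 0 0 0.008"}}

```text
time: 6.7
tool_pos: [451.3, 93.7, 47.3]
tcp_rot: [3.141, -0.0, 0.062]
contact_force: [-0.5, -2.7, 4.2]
grip_width: 14.6
```

Request:
{"api": "arm_command", "payload": {"targets": "0.0001 -0.002 0 0 0 0 0.008; 0.0001 -0.002 0 0 0 0 0.008; 0.0001 -0.002 0 0 0 0 0.008"}}

```text
time: 7.0
tool_pos: [451.5, 91.8, 47.2]
tcp_rot: [3.141, -0.0, 0.062]
contact_force: [0.1, -1.2, 3.7]
grip_width: 14.8
```

Request:
{"api": "arm_command", "payload": {"targets": "0.0001 -0.002 0 0 0 0 0.008; 0.0001 -0.002 0 0 0 0 0.008; 0.0001 -0.002 0 0 0 0 0.008"}}

```text
time: 7.3
tool_pos: [451.6, 90.2, 47.3]
tcp_rot: [-3.141, -0.0, 0.062]
contact_force: [-0.4, 3.7, 3.3]
grip_width: 14.8
```

Request:
{"api": "arm_command", "payload": {"targets": "0 0.001 0 0 0 0 0.008; 0 0.001 0 0 0 0 0.008; 0 0.001 0 0 0 0 0.06; 0 0.001 0 0 0 0 0.06; 0 0.001 0 0 0 0 0.06"}}

```text
time: 7.8
tool_pos: [451.1, 90.6, 46.9]
tcp_rot: [3.141, 0.001, 0.062]
contact_force: [-1.0, -0.3, 0.5]
grip_width: 34.3
```

Request:
{"api": "arm_command", "payload": {"targets": "0 0 0 0 0 0 0.06; 0 0 0 0 0 0 0.06; 0 0 0 0 0 0 0.06"}}

```text
time: 8.1
tool_pos: [451.4, 90.8, 47.2]
tcp_rot: [3.141, 0.0, 0.062]
contact_force: [0.4, -0.2, -0.1]
grip_width: 56.9
```

Request:
{"api": "arm_command", "payload": {"targets": "0 0 0.04 0 0 0 0.06; 0 0 0.085 0 0 0 0.06; 0 0.02 0.13 0 0 0 0.06; 0 0.04 0.175 0 0 0 0.06; 0 0.06 0.21 0 0 0 0.06"}}

```text
time: 8.6
tool_pos: [451.7, 151.5, 260.2]
tcp_rot: [-3.141, -0.003, 0.062]
contact_force: [1.4, 0.1, -0.9]
grip_width: 60.0
```

Request:
{"api": "arm_command", "payload": {"targets": "0 0 0 0 0 0 0.06; 0 0 0 0 0 0 0.06; 0 0 0 0 0 0 0.06"}}

```text
time: 8.9
tool_pos: [450.7, 150.4, 255.8]
tcp_rot: [3.141, 0.003, 0.062]
contact_force: [0.2, 0.2, -0.4]
grip_width: 60.2
```

```bash
python3 - <<'E'
from h import *
import pickle
c=cap('wrist'); print(c['obs']['tool_pos'],c['obs']['tcp_rot'])
save('w3',c['color'],1.5); pickle.dump(c,open('/tmp/w3.pkl','wb'))
def rep(name,c,W,m):
    k,l,st,ce=cv2.connectedComponentsWithStats((m&np.isfinite(W[...,2])).astype(np.uint8))
    for i in range(1,k):
        if st[i,4]<25: continue
        q=W[l==i]; print(name,st[i,4],ce[i].round(),'med',np.median(q,axis=0).round(1),[np.round(a,1) for a in cv2.minAreaRect(q[:,:2].astype(np.float32))])
W=cloud(c); hsv=cv2.cvtColor(c['color'],cv2.COLOR_RGB2HSV)
H,S,V=[hsv[...,i].astype(int) for i in range(3)]; Z=W[...,2]
box=(np.arange(384)<225)[:,None]
n='w3'
rep(n+' blue70',c,W,(H>100)&(H<125)&(S>100)&(abs(Z-70)<4)&box)
rep(n+' 110',c,W,(abs(Z-110)<4)&box)
rep(n+' yellow',c,W,(H>15)&(H<35)&(S>110)&(Z<8)&box)
rep(n+' post',c,W,(V<90)&(abs(Z-84)<4)&box&(W[...,0]<520))
rep(n+' plate',c,W,(abs(Z-34.5)<3)&box)
# slot: dark pixels on the turret, projected on z=110
T=(abs(W[...,0]-558)<30)&(abs(W[...,1]-188)<30)&(Z>60)
K=c['camera_matrix'];T4=c['tool_from_camera'];r,p,y=c['obs']['tcp_rot']
ys,xs=np.where(T)
x0,x1,y0,y1=xs.min(),xs.max(),ys.min(),ys.max()
save('slot',c['color'][y0:y1,x0:x1],6); print(x0,x1,y0,y1)
rep(n+' slotdark',c,W,(V<70)&T)
E
```

```text
[450.70351434 150.39095722 255.83113287] [3.14104358e+00 2.74943476e-03 6.17235383e-02]
w3 blue70 18782 [299.  53.] med [579.5 110.1  69.8] [array([573.2, 125. ]), array([104. , 216.4]), np.float64(3.5)]
w3 110 3496 [219.  59.] med [562.9 188.6 109.9] [array([561.4, 188.8]), array([52. , 52.3]), np.float64(3.5)]
w3 post 155 [310. 177.] med [453.6  91.   84.6] [array([453.5,  90.8]), array([13.4, 14.5]), np.float64(62.9)]
w3 plate 2512 [303. 158.] med [463.   95.7  34.5] [array([472.6,  91.4]), array([82.1, 79.9]), np.float64(4.3)]
189 254 28 101
w3 slotdark 92 [218.  60.] med [564.2 193.9  91.2] [array([562.6, 190. ]), array([ 5.5, 16.5]), np.float64(3.4)]
w3 slotdark 61 [224.  93.] med [534.8 188.   70.5] [array([534.1, 184.8]), array([ 3. , 37.3]), np.float64(3.6)]
```

View pics/w3.png

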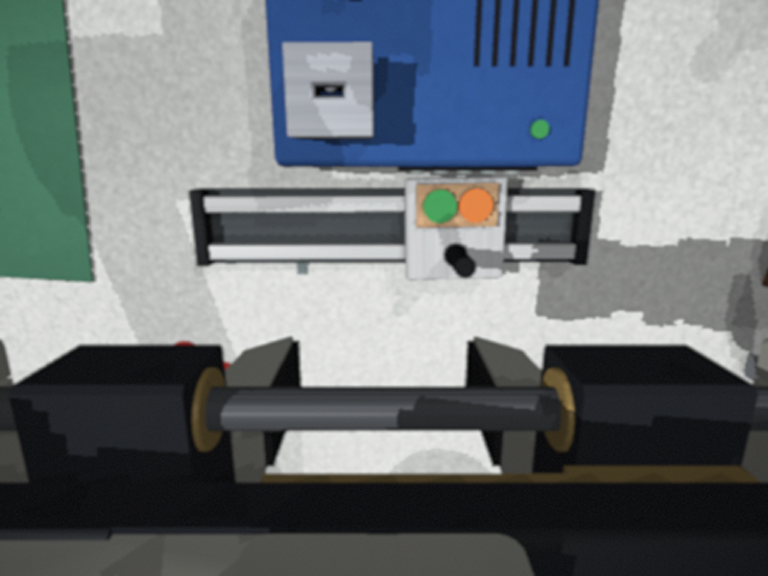

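View pics/slot.png

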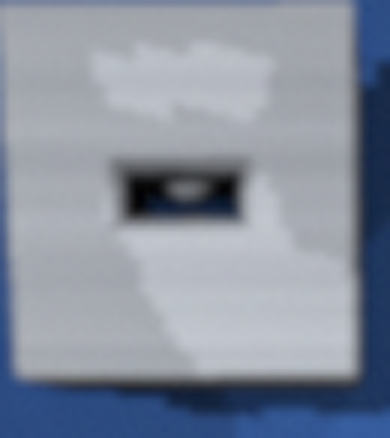

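The carrier sits in the detent and has been let go. The slot is at about (561.4,188.8), and the key in the stand is at (460,-235.4) with yaw −5.2°. Next I'll go to the key.

Request:
{"api": "arm_command", "payload": {"targets": "0 -0.04 0 0 0 8 0.045; 0 -0.08 0 0 0 16 0.045; 0 -0.12 0 0 0 24 0.045; 0 -0.16 0 0 0 32 0.045; 0 -0.2 0 0 0 40 0.045"}}

```text
time: 9.45
tool_pos: [450.8, -45.9, 255.9]
tcp_rot: [-3.14, 0.001, 0.739]
contact_force: [0.5, -0.1, 0.3]
grip_width: 44.9
```

Request:
{"api": "arm_command", "payload": {"targets": "0 -0.04 0 0 0 8 0.045; 0 -0.08 0 0 0 16 0.045; 0 -0.12 0 0 0 24 0.045; 0 -0.15 0 0 0 32 0.045; 0.009 -0.186 0 0 0 40 0.045"}}

```text
time: 9.95
tool_pos: [459.2, -231.5, 255.9]
tcp_rot: [-3.139, -0.002, 1.436]
contact_force: [0.5, 0.8, -0.2]
grip_width: 45.1
```

Request:
{"api": "arm_command", "payload": {"targets": "0 0 -0.04 0 0 1.3 0.045; 0 0 -0.08 0 0 1.3 0.045; 0 0 -0.11 0 0 1.3 0.045; 0 0 -0.11 0 0 1.3 0.045; 0 0 -0.11 0 0 1.3 0.045"}}

```text
time: 10.45
tool_pos: [460.4, -230.2, 146.9]
tcp_rot: [-3.14, -0.001, 1.454]
contact_force: [-0.1, -1.0, 0.3]
grip_width: 45.0
```

Request:
{"api": "arm_command", "payload": {"targets": "0 -0.003 -0.03 0 0 1.5 0.045; 0 -0.005 -0.06 0 0 1.5 0.045; 0 -0.005 -0.085 0 0 1.5 0.045; 0 -0.005 -0.096 0 0 1.5 0.045; 0 -0.005 -0.096 0 0 1.5 0.045"}}

```text
time: 10.95
tool_pos: [460.9, -235.2, 51.3]
tcp_rot: [-3.141, -0.0, 1.481]
contact_force: [-0.4, -0.9, 0.6]
grip_width: 44.8
```

Request:
{"api": "arm_command", "payload": {"targets": "0 0 0 0 0 0 0.003; 0 0 0 0 0 0 0.003; 0 0 0 0 0 0 0.003; 0 0 0 0 0 0 0.003; 0 0 0 0 0 0 0.003"}}

```text
time: 11.45
tool_pos: [460.6, -235.1, 51.6]
tcp_rot: [-3.141, 0.0, 1.481]
contact_force: [-0.5, -0.7, 6.0]
grip_width: 12.1
```

Request:
{"api": "arm_command", "payload": {"targets": "0 0 0 0 0 0 0.003; 0 0 0 0 0 0 0.003; 0 0 0 0 0 0 0.003; 0 0 0 0 0 0 0.003; 0 0 0 0 0 0 0.003"}}

```text
time: 11.95
tool_pos: [460.6, -235.1, 51.6]
tcp_rot: [-3.142, 0.0, 1.481]
contact_force: [-2.5, -0.7, 5.4]
grip_width: 11.6
```

Request:
{"api": "arm_command", "payload": {"targets": "0 0 0.01 0 0 0 0.003; 0 0 0.025 0 0 0 0.003; 0 0 0.045 0 0 0 0.003; 0 0 0.085 0 0 0 0.003; 0 0 0.12 0 0 0 0.003"}}

```text
time: 12.45
tool_pos: [460.8, -234.9, 172.9]
tcp_rot: [3.141, -0.0, 1.481]
contact_force: [0.4, -0.9, -0.8]
grip_width: 11.7
```

Request:
{"api": "arm_command", "payload": {"targets": "0 0 0.04 0 0 0 0.003; 0 0.03 0.06 0 0 2 0.003; 0 0.07 0.06 0 0 4 0.003; 0 0.11 0.06 0 0 6 0.003; 0 0.15 0.06 0 0 8.75 0.003"}}

```text
time: 12.95
tool_pos: [460.6, -83.7, 231.9]
tcp_rot: [3.14, 0.0, 1.634]
contact_force: [0.5, -0.3, -0.6]
grip_width: 11.8
```

Request:
{"api": "arm_command", "payload": {"targets": "0.015 0.04 0 0 0 0 0.003; 0.03 0.08 0 0 0 0 0.003; 0.045 0.12 0 0 0 0 0.003; 0.06 0.16 0 0 0 0 0.003; 0.075 0.2 0 0 0 0 0.003"}}

```text
time: 13.45
tool_pos: [536.1, 116.9, 231.8]
tcp_rot: [3.141, -0.0, 1.634]
contact_force: [0.6, -1.0, -1.4]
grip_width: 11.7
```

Request:
{"api": "arm_command", "payload": {"targets": "0.015 0.04 0 0 0 0 0.003; 0.026 0.072 0 0 0 0 0.003; 0.026 0.072 -0.03 0 0 0 0.003; 0.026 0.072 -0.04 0 0 0 0.003; 0.026 0.072 -0.04 0 0 0 0.003"}}

```text
time: 13.95
tool_pos: [560.5, 186.5, 189.6]
tcp_rot: [-3.137, 0.001, 1.633]
contact_force: [-0.2, -0.7, -0.7]
grip_width: 12.0
```

```bash
python3 - <<'E'
from h import *
c=cap('scene'); o=c['obs']; print(o['tool_pos'],o['tcp_rot'],o['contact_force'],o['grip_width'])
save('s4',c['color'][60:180,260:420],5)
W=cloud(c); hsv=cv2.cvtColor(c['color'],cv2.COLOR_RGB2HSV)
H,S,V=[hsv[...,i].astype(int) for i in range(3)]
m=(H>100)&(H<125)&(S>100)&(W[...,2]>125)&(W[...,2]<260)&(abs(W[...,0]-560)<50)&(abs(W[...,1]-190)<50)
q=W[m]; print(m.sum(),np.percentile(q,5,axis=0),np.percentile(q,95,axis=0),np.median(q,axis=0))
E
```

```text
[560.48544637 186.48688395 189.57731617] [-3.13730946e+00  6.72528527e-04  1.63347607e+00] [-0.19901342 -0.7033049  -0.74812183] 11.971971981542255
119 [557.78296461 169.55428114 180.28523496] [568.45577902 186.75129264 222.22942959] [564.07663447 173.03106207 204.36224959]
```

View pics/s4.png

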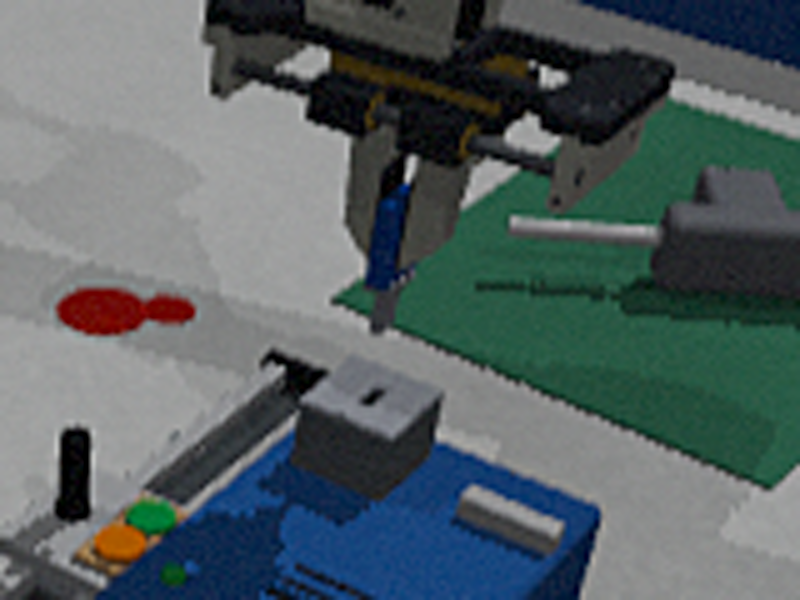

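Request:
{"api": "arm_command", "payload": {"targets": "0 0 -0.015 0 0 0 0.003; 0.001 0.001 -0.034 0 0 0 0.003; 0.001 0.001 -0.034 0 0 0 0.003; 0.001 0.001 -0.034 0 0 0 0.003; 0.001 0.001 -0.034 0 0 0 0.003"}}

```text
time: 14.5
tool_pos: [563.6, 187.7, 159.0]
tcp_rot: [3.139, -0.0, 1.633]
contact_force: [0.1, 0.2, 0.4]
grip_width: 11.8
```

Request:
{"api": "arm_command", "payload": {"targets": "0 0 0 0 0 0 0.003; 0 0 0 0 0 0 0.003; 0 0 0 0 0 0 0.003"}}

```text
time: 14.8
tool_pos: [562.9, 188.0, 157.6]
tcp_rot: [3.141, -0.0, 1.634]
contact_force: [0.4, 0.2, -1.1]
grip_width: 12.2
```

Request:
{"api": "arm_command", "payload": {"targets": "-0.0008 0.001 -0.003 0 0 0 0.003; -0.0008 0.001 -0.006 0 0 0 0.003; -0.0008 0.001 -0.009 0 0 0 0.003; -0.0008 0.001 -0.009 0 0 0 0.003"}}

```text
time: 15.2
tool_pos: [561.5, 188.9, 147.5]
tcp_rot: [-3.14, 0.0, 1.634]
contact_force: [-0.7, 0.8, -0.7]
grip_width: 12.1
```

Request:
{"api": "arm_command", "payload": {"targets": "0 0 -0.003 0 0 0 0.003; 0 0 -0.006 0 0 0 0.003; 0 0 -0.008 0 0 0 0.003; 0 0 -0.008 0 0 0 0.003"}}

```text
time: 15.6
tool_pos: [561.4, 189.0, 140.2]
tcp_rot: [-3.14, 0.0, 1.634]
contact_force: [-3.7, 1.0, 1.4]
grip_width: 11.8
```

Request:
{"api": "arm_command", "payload": {"targets": "-0.0005 0 -0.002 0 0 0 0.003; -0.0005 0 -0.005 0 0 0 0.003; -0.0005 0 -0.007 0 0 0 0.003; -0.0005 0 -0.007 0 0 0 0.003"}}

```text
time: 16.0
tool_pos: [561.1, 188.9, 132.4]
tcp_rot: [-3.141, 0.0, 1.634]
contact_force: [-1.9, 0.5, -2.3]
grip_width: 11.9
```

Request:
{"api": "arm_command", "payload": {"targets": "-0.0003 0 -0.003 0 0 0 0.003; -0.0003 0 -0.006 0 0 0 0.003; -0.0003 0 -0.008 0 0 0 0.003; -0.0003 0 -0.009 0 0 0 0.003; -0.0003 0 -0.009 0 0 0 0.003"}}

```text
time: 16.5
tool_pos: [561.4, 189.0, 125.5]
tcp_rot: [3.14, -0.0, 1.634]
contact_force: [-4.3, -1.1, 10.0]
grip_width: 11.9
```

Request:
{"api": "arm_command", "payload": {"targets": "-0.0005 0 -0.002 0 0 1.5 0.003; -0.0005 0 -0.003 0 0 -1.5 0.003; -0.0005 0 -0.003 0 0 0 0.003; -0.0005 0 -0.003 0 0 0 0.003"}}

```text
time: 16.9
tool_pos: [561.5, 189.1, 125.4]
tcp_rot: [3.137, -0.0, 1.634]
contact_force: [-10.8, -1.8, 27.6]
grip_width: 12.2
```

```bash
python3 - <<'E'
from h import *
c=cap('scene'); o=c['obs']; print(o['tool_pos'],o['tcp_rot'],o['contact_force'],o['grip_width'])
save('s5',c['color'][80:180,280:400],6)
E
```

```text
[561.49223329 189.090968   125.40120629] [ 3.13708191e+00 -4.20863223e-04  1.63415013e+00] [-10.78790505  -1.82864184  27.55671854] 12.237729093546987
```

View pics/s5.png

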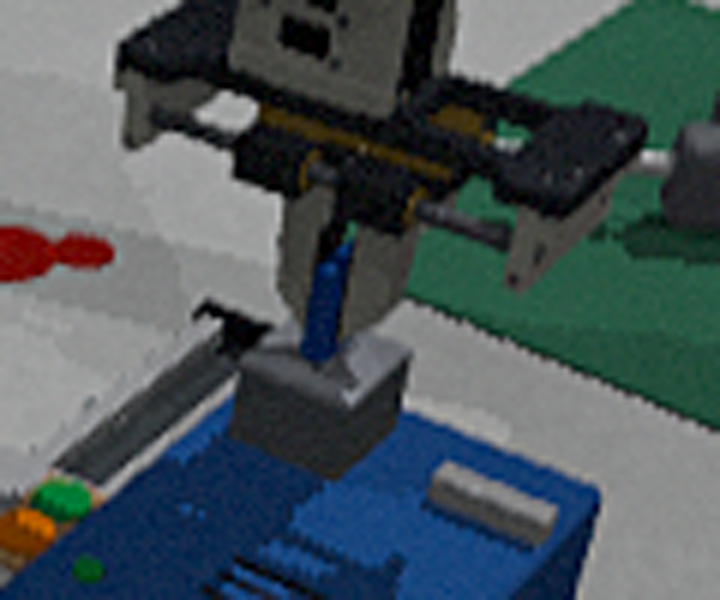

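Request:
{"api": "arm_command", "payload": {"targets": "-0.001 0 0.0012 0 0 0 0.003; -0.001 0 0.0012 0 0 0 0.003; -0.001 0 0.0012 0 0 -5 0.003; -0.001 0 0.0012 0 0 -10 0.003; -0.001 0 0.0012 0 0 -15 0.003"}}

```text
time: 17.45
tool_pos: [561.0, 189.0, 125.5]
tcp_rot: [3.137, -0.001, 1.369]
contact_force: [-5.0, -2.1, 19.3]
grip_width: 11.4
```

```bash
python3 -c "
from h import *
o=get_obs(); print(o['tool_pos'],o['tcp_rot'],o['contact_force'],o['moment'],o['joint_positions'])"
```

```text
[561.03920417 189.01019747 125.48288093] [ 3.13672105e+00 -1.39038297e-03  1.36875300e+00] [-4.98724938 -2.12747841 19.2759683 ] [-0.39163475  1.06931959  0.11217012] [ 1.95868970e-01  5.53094719e-01  1.47732009e+00 -6.77839658e-04
  1.10614817e+00  3.98217906e-01]
```

Request:
{"api": "arm_command", "payload": {"targets": "-0.0005 0 0 0 0 -7 0.003; -0.0005 0 0 0 0 -14 0.003; -0.0005 0 0 0 0 -21 0.003; -0.0005 0 0 0 0 -28 0.003; -0.0005 0 0 0 0 -35 0.003"}}

```text
time: 17.95
tool_pos: [560.3, 189.4, 125.5]
tcp_rot: [3.139, -0.004, 0.756]
contact_force: [-6.8, -0.0, 18.4]
grip_width: 11.8
```

Request:
{"api": "arm_command", "payload": {"targets": "0 0 0 0 0 -7 0.003; 0 0 0 0 0 -14 0.003; 0 0 0 0 0 -21 0.003; 0 0 0 0 0 -28 0.003; 0 0 0 0 0 -35 0.003"}}

```text
time: 18.45
tool_pos: [560.1, 189.7, 125.5]
tcp_rot: [-3.141, -0.004, 0.146]
contact_force: [-7.5, 1.3, 18.4]
grip_width: 11.7
```

```bash
python3 -c "
from h import *
o=get_obs(); print(o['tool_pos'],o['tcp_rot'],o['contact_force'],o['moment'],o['grip_width'])"
```

```text
[560.07091894 189.66113567 125.46430801] [-3.14090864 -0.0042643   0.14570227] [-7.47052593  1.27829073 18.35523185] [0.0908434  1.4868325  0.24362089] 11.736896662079518
```

Request:
{"api": "arm_command", "payload": {"targets": "0 0 0 0 0 -4 0.003; 0 0 0 0 0 -8 0.003; 0 0 0 0 0 -8 0.003; 0 0 0 0 0 -8 0.003"}}

```text
time: 18.85
tool_pos: [560.1, 189.7, 125.5]
tcp_rot: [-3.14, -0.004, 0.011]
contact_force: [-8.1, 1.3, 18.8]
grip_width: 11.9
```

```bash
python3 - <<'E'
from h import *
c=cap('scene'); o=c['obs']; print(o['tool_pos'],o['tcp_rot'],o['contact_force'],o['moment'],o['grip_width'])
save('s6',c['color'][90:180,270:390],6)
W=cloud(c); Z=W[...,2]; hsv=cv2.cvtColor(c['color'],cv2.COLOR_RGB2HSV)
m=(abs(Z-34.5)<3)&(W[...,0]>400)&(W[...,0]<515)&(W[...,1]>20)&(W[...,1]<260)
print('plate',m.sum(),cv2.minAreaRect(W[m][:,:2].astype(np.float32)))
E
```

```text
[560.14769313 189.70723066 125.45919944] [-3.14014361 -0.00425066  0.010638  ] [-8.05967089  1.30355888 18.78598111] [ 0.17710127  1.40836259 -0.00325199] 11.907430656381589
plate 270 ((466.8853759765625, 92.43968963623047), (70.74980163574219, 83.0818099975586), 3.3598859310150146)
```

View pics/s6.png

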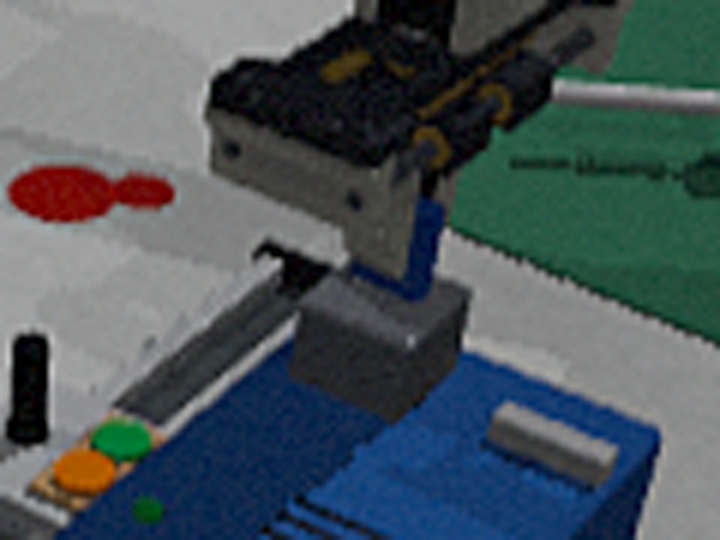

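Request:
{"api": "arm_command", "payload": {"targets": "0 0 0 0 0 -2 0.003; 0 0 0 0 0 -2 0.003; 0 0 0 0 0 -2 0.003"}}

```text
time: 19.2
tool_pos: [560.1, 189.8, 125.5]
tcp_rot: [-3.14, -0.004, -0.024]
contact_force: [-7.2, 1.0, 19.0]
grip_width: 11.9
```

```bash
python3 - <<'E'
from h import *
for n in('scene','scene','top'):
    c=cap(n);o=c['obs']; print(o['tool_pos'],o['tcp_rot'][2],o['contact_force'],o['moment'],o['grip_width'])
    W=cloud(c); hsv=cv2.cvtColor(c['color'],cv2.COLOR_RGB2HSV); H,S=hsv[...,0],hsv[...,1]
    m=(H>100)&(H<125)&(S>100)&(W[...,2]>117)&(W[...,2]<165)&(abs(W[...,0]-560)<40)&(abs(W[...,1]-190)<40)
    if m.sum()>10:
        q=W[m]; print(n,m.sum(),cv2.minAreaRect(q[:,:2].astype(np.float32)),np.percentile(q[:,2],[2,98]))
        for z0 in(120,130,140):
            b=q[(q[:,2]>=z0)&(q[:,2]<z0+10)]; print(z0,len(b),cv2.minAreaRect(b[:,:2].astype(np.float32)) if len(b)>4 else '')
E
```

```text
[560.14392156 189.75532998 125.4915213 ] -0.024010115609812255 [-7.19180169  0.98053337 19.01969709] [0.15825958 1.46592204 0.18125478] 11.879885366187807
scene 94 ((563.7772216796875, 189.6262969970703), (32.172264099121094, 14.463869094848633), 0.5288335680961609) [117.0805033  158.31519132]
120 23 ((564.072265625, 184.9474639892578), (31.683454513549805, 8.325830459594727), 11.167271614074707)
130 19 ((577.3204956054688, 187.2969512939453), (11.819042205810547, 5.143923282623291), 55.45607376098633)
140 15 ((575.1842651367188, 188.51576232910156), (8.229854583740234, 9.481303215026855), 4.485378742218018)
[560.15511196 189.74952606 125.46888919] -0.023993794599458163 [-7.30330356  1.35022749 18.97945703] [0.11084915 1.42936892 0.09467184] 12.029341788342167
scene 93 ((565.0662231445312, 184.9325408935547), (30.973039627075195, 13.65008544921875), 15.322641372680664) [117.40764328 158.22776197]
120 18 ((569.9158325195312, 184.35763549804688), (21.796630859375, 9.836642265319824), 25.98819923400879)
130 17 ((577.1954345703125, 187.50257873535156), (11.879798889160156, 6.600677490234375), 58.564239501953125)
140 18 ((576.9139404296875, 188.261962890625), (13.628878593444824, 5.142307281494141), 62.479000091552734)
[560.13689651 189.75576631 125.45455198] -0.023968637146281058 [-6.63236304  0.53113113 17.7261362 ] [0.18337037 1.33268556 0.10221515] 11.76947188815151
```

```bash
python3 -c "
from h import *
print(close_job())"
```

```text
the job is handed in; nothing more can be done
None
```

I handed the job in at about 19.4 s of the 72 s limit, with the arm still gripping the turned blue key. No verdict was reported. I couldn't read the cylinder angle, the carrier's distance from its stop or the bottle positions directly.

**Carrier:** I slid it about 103 mm along the rail without lifting it. I stopped where the force along the rail changed sign, which is how I found the detent, and let go there. The wrist camera then put the post at y = 90.8 mm. The yellow mark had measured about 1.5 mm further along the rail, which is within the calibration error and the 4 mm tolerance. A last scene-camera measurement put the plate at y ≈ 92.4 mm.

**Blue key:** I took the smallest of the three blue look-alikes, the one in the stand. It went into the slot with little sideways force and stopped at the height expected for fully home (TCP 125.5 mm). It stayed there when pushed with 27 N. The top of the head measured 158 mm, also as expected for fully home.

**Turn:** The tool turned about 1.66 rad clockwise. The key head is now seen lying along x. At the end the grip width was 11.9 mm and the push on the key was about 18 N.

**Uncertain checks:** The torque reading was noisy, from about 0 to 0.24 N m, and the camera's estimate of the head's angle was scattered. Full turn of the cylinder is therefore inferred from the tool's rotation and the last pictures. I saw no unexpected contact forces near the red key or bottles, but did not measure their positions again.

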